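Change the panel over to generator supply and lock it there

ROBOT

A 7-joint arm with a two-finger parallel gripper is mounted at the origin on a cart in front of the work surface, level with it; the furniture and walls round the work are solid. World frame = base frame: x ahead of the robot, y to its left, z up, the work surface at z = 0. Lengths are in mm, angles in rad, forces in N, time in s.
With the tool pointing down it reaches from about 400 to 875 mm from the base axis. Payload 4.4 kg.
Tool frame: the origin (TCP) lies on the centre line of the jaws, within the pads' length; the fingertips stand 25 mm ahead of it and the grasp point (between the pads) lies 6 mm ahead of it (ctrl.finger_overhang is the distance from the TCP to the fingertips, in mm); z points along the fingers, y is the line along which they close (so a half turn about z gives the same grasp; the last joint's range is limited). The gripper opens to 85 mm and grips with 20 to 120 N. Pads are 22 mm wide; open, the fingers measure 114 mm over their backs; the gripper's body (76 mm by 85 mm) begins 54 mm behind the grasp point. The pads swing forward as they close: fully open they stand 13 mm farther back than shut.
Start: joints at [1.207, 0.628, 0.038, 1.517, -0.027, 0.996, -0.02], TCP at [190.748, -621.396, 256.313] pointing down, gripper open.
Joint ranges: [-3.06, 3.06], [-0.37, 2.12], [-1.25, 1.32], [0.18, 2.47], [-1.1, 4.24], [0.23, 1.98], [-2.94, 2.94]. Speed limits (rad/s): [2.57, 2.57, 3.14, 3.14, 3.14, 3.14, 3.14].

INTERFACE

Orientations are given as [roll, pitch, yaw] about the fixed x, y, z axes, in that order (R = Rz(yaw) Ry(pitch) Rx(roll)).
In Python, from cell import ctrl gives the robot as it stands. The module is installed in compiled form; this text tells all that it offers.
- The arm moves only by the tool play_rows, never from a script. Its argument "targets" is a list of rows, each a list of 5 numbers: the closure, from 0 (fully open) to 1 (shut), then the shift along the tool's x, y, z in cm, then the turn about the tool's z in degrees. In form: [[gripper, dx, dy, dz, spin], ...]. A call has 1 to 10 rows; each row is the pose to reach, as a shift and turn from the pose commanded when the call began, along the tool's axes at that moment; what a row does not reach only later rows make up. A row lasts 1/10 s, in which the tool goes at most 50 mm and 8.59 degrees, less where a joint would pass 70% of its speed; a pose out of reach is approached as far as the arm can. A call with a gripper value outside its range is refused whole. The fingers move at their own pace and stop on an object; the grip force is fixed at half the most. Time passes only in rows, so rows that repeat a pose let the fingers close. It gives the time, the measured TCP pose, the force, the opening and the grip force at its end, in the units of the state.
- ctrl.read_state(): the state, without advancing time (a new reading comes with each control period).
- ctrl.get_image(name): name is "scene" or "side" or "wrist"; returns (picture, depth): 480x640x3 uint8, red, green, blue; 480x640 float32, mm along the optical axis (not along the pixel's ray), 0 where there is no reading.
- ctrl.calibration(name): a dict with "vfov" (degrees; the focal length in pixels is half the picture's height over the tangent of half this angle, whatever the lens; pixels are square), "cx", "cy" (the principal point, pixels), "k1" (the pictures are not rectified: a ray, as slopes to the right and down, at radius r is drawn at 1 + k1 r^2 times it, then the intrinsics apply), "extrinsics" (4x4, takes a point from camera to world coordinates); the wrist camera has in their place "mount" (4x4, takes a point from camera to tool coordinates, whose origin is the TCP and whose axes are the flange's). Camera axes: x right, y down, z forward; pixel columns grow to the right and rows downward; lengths in mm; the calibration is good to about 2 mm. A picture is of the moment at which its call begins: read the wrist's pose just before it. calibration takes no time and is no camera call.
- ctrl.finish_job(): hands the job in; it is judged then, once.
Trained networks look in the newest picture that a camera, given by its name, has taken for a name from the list of things; names that differ only in an ending like _2 or _b are one class to them, and where a whole thing is asked for, a point or a joint stands for the part that bears it (a point fixed in the world has none). Each returns a list of dicts, best first, with "confidence" (0 to 1); they miss things now and then, are a little off and sometimes report something else, mostly with a low value. They report only what shows in the picture. A call takes as long as a camera call.
- ctrl.search_frame(camera, name): "bbox" ([left, top, right, bottom] in pixels, round what is visible of it).
- ctrl.trace(camera, name): "pixels" (480x640 bool, what is visible of it) and "bbox" ([left, top, right, bottom] in pixels, round what is visible of it).
The state is a dict: "clock": time; "qpos": joint angles; "qd": joint speeds; "tau": joint torques, N m; "eef_pos": TCP position; "tool_rot": TCP orientation; "force": force on the tool from outside, world axes, zero at the start; "torque": the same for the moment, N m; "width": finger opening in mm; "gripper_force": force on a finger pad.
Only numpy, scipy, OpenCV 4.12 (cv2) and the standard library are available. Lean on these libraries where they do the work, as an engineer would, in place of code of your own. Each camera call takes 0.05 s, during which the arm holds its last target. There are 200 camera calls.

TASK

The switch panel on the bench has to be left locked on generator supply. Using only fingertip pushes, without pinching or gripping anything, push the steel locking gate fully back by its red tab so that the black changeover lever is free, push the lever from mains (blue mark) on past the off detent (white mark) until it rests on its stop at generator (yellow mark), then push the gate fully home again so that it locks the lever there. Do not force the lever or the gate, and leave the loose tools and parts where they are.

Things in the scene. Friction and masses are not known exactly. Their poses are not given: they have to be found in the camera images.
- panel: galvanised plate 330 x 380 x 4 mm, fixed flat on the bench, carrying the switch. Origin on the bench top straight below the lever's pivot; z up, +y to the mains (blue mark) end of the lever's swing, -y to generator (yellow mark), +x to the rail at the back. Along x, at y = +168 and -168 mm, run ducts 44 mm high, 31 mm wide. Rail devices stand at x = +84 to +172 mm, up to 94 mm high
- changeover: grey case of the switch, fixed on the plate; same origin and axes as the panel. It covers x -135 to +62, y -75 to +75 mm and is 50 mm high (61 mm at the ribs) at its two x ends; its raised cover, x -118 to +45, y -67 to +67 mm, has its flat top at z = 70 mm. Two guides of the gate stand on it at x -100 to -16 mm, 34 to 44 mm either side of y = 0, up to z = 81 mm
- lever (a joint): lever angle, rad: 0 = on the mains stop, leaning 0.5 rad towards the panel's +y; 0.5 = upright, off, a sprung detent where it stays if left; 1.0 = on the generator stop, leaning 0.5 rad to -y. It turns about the panel's x at x = 0, y = 0, 40 mm above the bench. A spring holds it in all three and snaps it on past halfway: leaving mains takes about 10 N sideways on the grip, leaving off about 6 N
- lever_end (a point): centre of the end face of the lever's black grip, 94 mm from the pivot (122 mm above the bench at mains and generator, 134 mm at off). The grip runs from 52 to 94 mm from the pivot, 32 mm wide along the panel's x, 14 mm thick; below it is a steel blade 8 x 10 mm. z points outward along the lever
- grip_mains_side: the half of the lever's black grip that faces the panel's +y (push here to move the lever towards generator), 32 x 7 x 42 mm; origin on the lever's pivot, z along the lever
- grip_gen_side: the other half of the lever's black grip, facing the panel's -y, 32 x 7 x 42 mm; origin on the lever's pivot, z along the lever. Pressing both halves at once with the fingers counts as gripping the lever
- gate (a joint): how far the locking gate is pushed back, m: 0 = home (its notches hold the lever at mains or generator, with about 0.1 rad of play), 0.022 = fully back on its stop (lever free). It slides back along the panel's -x against about 2.5 N of friction and stays where left. With the lever anywhere but at mains or generator its teeth meet the lever and it will not go home
- gate_tab (a point): centre of the top edge of the gate's red tab, 102 mm above the bench, at x = -75 mm, y = 0 of the panel when the gate is home (-97 mm when back). The tab is 38 mm wide along y, 10 mm thick along x, and stands on the gate's steel plate, whose top is 77 mm above the bench (79 mm at the tab's red foot). 54 mm along x lie between tab and lever grip when home
- tab_inner: the half of the red tab that faces the lever (push here to push the gate back), 5 x 38 x 26 mm; origin in the middle of the tab, 74 mm above the bench
- tab_outer: the half of the red tab that faces away from the lever (push here to push the gate home), 5 x 38 x 26 mm; same origin. Pressing both halves at once with the fingers counts as gripping the tab
- relay: loose plug-in relay, clear top on a black base with an orange button, 35 x 28 x 55 mm, standing on the plate on the +y side of the switch; origin at the centre of its underside. Leave alone
- driver: loose blue screwdriver, 186 mm long, 28 mm thick, lying on the plate on the -y side of the switch; origin under its middle. Leave alone
- cutter: loose orange-handled side cutter, 166 x 42 x 14 mm, lying on the bench to the left of the panel; origin under its middle. Leave alone
- tape: loose roll of black tape, 68 mm across, 19 mm high, lying on the bench to the right of the panel; origin at the centre of its underside. Leave alone

How it is judged (in metres and radians):
On the way, in this order (a step that is already met when the one before it is completed fails the run):
1. the gate is pushed fully back with the lever still at mains (value of joint gate above 0.018 m and value of joint lever below 0.15 rad), for 0.2 s.
2. the lever stands at generator, with the gate still back (value of joint lever above 0.93 rad and value of joint gate above 0.012 m), for 0.2 s.
At the end, for the whole second after the job is handed in: the lever is on its generator stop (within 0.07 rad) and the gate is home (within 3 mm), locking it there (value of joint lever above 0.93 rad and value of joint gate below 0.003 m); the robot touches nothing.
It fails at once if the lever was gripped: the fingers pressed on both sides of its grip at once (contact force between the fingers and grip_mains_side above 1 N and contact force between the fingers and grip_gen_side above 1 N).
It fails at once if the gate's tab was gripped: the fingers pressed on both sides of it at once (contact force between the fingers and tab_inner above 1 N and contact force between the fingers and tab_outer above 1 N).
It fails at once if the lever or the gate was forced (over 60 N) (contact force between anything else and grip_mains_side above 60 N or contact force between anything else and grip_gen_side above 60 N or contact force between anything else and tab_inner above 60 N or contact force between anything else and tab_outer above 60 N).
It fails at once if a loose tool or part was shifted by more than 20 mm or lifted (distance of any of relay, driver, cutter, tape from where it was at the start of the episode above 0.02 m).
It also fails if it takes over 48 s, if anything falls off the work surface, if the arm or the gripper's body presses on something with over 40 N, if the wrist force passes 120 N, or if a joint passes its speed limit or range.

## Working session

There is one attempt and no reset: what is moved stays moved. The work goes in short steps, Python scripts to look and compute and a tool call to move; the robot and the scene stay as the last step left them, time stands still between calls to the robot, and variables do not carry over. Pictures are saved under pics/ and viewed, at most 10 in all, crops included, and the job is handed in when it is done.

Besides the shell and the picture viewer there is one more tool, called by a JSON object that holds its "name" and its "arguments". play_rows: Moves the arm, as the interface text tells. Its arguments: {"type":"object","properties":{"targets":{"type":"array"}},"required":["targets"]}

```bash
mkdir -p pics
cat > h.py <<'E'
import numpy as np, cv2
from cell import ctrl
from scipy.spatial.transform import Rotation as R
def tool():
    s=ctrl.read_state(); T=np.eye(4); T[:3,:3]=R.from_euler('xyz',s['tool_rot']).as_matrix(); T[:3,3]=s['eef_pos']; return T,s
def cam(n):
    c=ctrl.calibration(n)
    E=np.array(c['extrinsics']) if 'extrinsics' in c else tool()[0]@np.array(c['mount'])
    return c,E
def pts(n,depth,mask=None):
    c,E=cam(n); f=240/np.tan(np.radians(c['vfov'])/2)
    if mask is None: mask=depth>0
    v,u=np.nonzero(mask&(depth>0)); z=depth[v,u]
    K=np.array([[f,0,c['cx']],[0,f,c['cy']],[0,0,1.]])
    xy=cv2.undistortPoints(np.stack([u,v],1).astype(np.float64)[:,None],K,np.array([c['k1'],0,0,0,0.]))[:,0]
    P=np.c_[xy*z[:,None],z]
    return P@E[:3,:3].T+E[:3,3],np.c_[u,v]
def snap(n,f):
    im,d=ctrl.get_image(n); cv2.imwrite('pics/'+f,im[:,:,::-1]); return im,d
E
cat > a.py <<'E'
from h import *
print(ctrl.read_state()['clock'],ctrl.finger_overhang)
ims=[]
for n in ['scene','side']:
    im,d=ctrl.get_image(n); ims.append(cv2.resize(im,(400,300)) if 0 else im)
    np.save(n+'.npy',d)
    cv2.imwrite(f'pics/{n}0.png',im[:,:,::-1])
    print(n,np.round(cam(n)[1],2).tolist())
    for o in ['panel','changeover','lever','gate_tab','relay','driver','grip_mains_side','gate']:
        r=ctrl.trace(n,o)
        if not r: print(o,None); continue
        P,_=pts(n,d,r[0]['pixels'])
        print(o,round(r[0]['confidence'],2),np.round(r[0]['bbox']),'n',len(P),'med',np.median(P,0).round(),'lo',np.percentile(P,2,axis=0).round(),'hi',np.percentile(P,98,axis=0).round())
print(ctrl.read_state())
E
python3 a.py
```

```text
0.0 25.0
scene [[-0.67, -0.57, 0.47, 14.82], [-0.74, 0.52, -0.43, 448.42], [-0.0, -0.64, -0.77, 885.87], [0.0, 0.0, 0.0, 1.0]]
panel 0.65 [222. 164. 402. 305.] n 14467 med [557. -16.  41.] lo [ 417. -234.    1.] hi [733. 128.  91.]
changeover 0.63 [278. 189. 364. 276.] n 3590 med [488. -20.  65.] lo [ 432. -122.   10.] hi [624.  24.  80.]
lever 0.47 [293. 204. 311. 218.] n 116 med [566. -22. 118.] lo [558. -38.  73.] hi [601. -12. 125.]
gate_tab 0.86 [302. 203. 343. 237.] n 744 med [528. -57.  77.] lo [485. -94.  71.] hi [576. -27. 103.]
relay 0.56 [287. 255. 304. 273.] n 296 med [495.  69.  37.] lo [484.  51.   7.] hi [518.  77.  58.]
driver 0.9 [352. 210. 380. 241.] n 320 med [ 477. -165.   27.] lo [ 433. -185.    8.] hi [ 531. -154.   33.]
grip_mains_side 0.58 [292. 201. 312. 216.] n 123 med [566. -22. 117.] lo [558. -39.  71.] hi [596. -12. 125.]
gate 0.83 [297. 204. 346. 235.] n 763 med [527. -56.  77.] lo [485. -93.  71.] hi [576. -25. 103.]
side [[-1.0, -0.0, -0.02, 503.36], [0.01, 0.57, -0.82, 1209.0], [0.01, -0.82, -0.57, 904.75], [0.0, 0.0, 0.0, 1.0]]
panel None
changeover 
[... 453 characters left out ...]
 'qpos': array([ 1.20719871,  0.62837288,  0.03849299,  1.51743106, -0.02698234,
        0.99628554, -0.02000645]), 'qd': array([-9.14456948e-05, -1.23770141e-03,  8.36071127e-04,  6.39024358e-06,
        5.62036683e-04, -4.91363947e-04, -2.37031605e-04]), 'tau': array([ 4.29944757e-04, -5.63250482e+01,  1.22543592e+00, -1.93780124e+01,
        1.08292600e-02,  1.54261113e-03,  1.16166183e-05]), 'eef_pos': array([ 190.74493244, -621.38657203,  256.32092718]), 'tool_rot': array([ 3.14157196e+00, -2.68259428e-05,  2.97780726e-01]), 'force': array([ 0.33318903, -0.16649997,  0.77228581]), 'torque': array([-0.00294506,  0.03747759, -0.03033391]), 'gripper_force': 0.0, 'width': 85.14200358915265}
```

```bash
cat > b.py <<'E'
from h import *
out=[]
for n in ['scene','side']:
    im=cv2.imread(f'pics/{n}0.png'); d=np.load(n+'.npy')
    P,uv=pts(n,d); 
    bgr=im[uv[:,1],uv[:,0]].astype(int)
    red=(bgr[:,2]>110)&(bgr[:,1]<70)&(bgr[:,0]<70)&(P[:,2]>82)&(P[:,2]<108)&(abs(P[:,0]-525)<90)
    T=P[red]; T=T[T[:,2]>98] if (T[:,2]>98).sum()>5 else T
    print(n,'redtop',len(T),T.mean(0).round(1),cv2.minAreaRect(T[:,:2].astype(np.float32)) )
    m=(abs(P[:,2]-70)<2.0)&(abs(P[:,0]-525)<140)&(abs(P[:,1]+40)<140)
    print('cover',m.sum(),np.median(P[m],0),cv2.minAreaRect(P[m][:,:2].astype(np.float32)))
    top=(P[:,2]>112)&(P[:,2]<130)&(abs(P[:,0]-570)<50)&(abs(P[:,1]+20)<60)
    print('levertop',top.sum(),P[top].mean(0),cv2.minAreaRect(P[top][:,:2].astype(np.float32)))
    pp=(abs(P[:,2]-44)<2)&(abs(P[:,0]-525)<250)&(abs(P[:,1]+40)<250)
    for s in [1,-1]:
        q=P[pp&((P[:,1]+0)*s>0)]; 
        if len(q)>10: print('duct',len(q),cv2.minAreaRect(q[:,:2].astype(np.float32)))
    c=im[150:320,210:420] if n=='scene' else im[170:300,230:390]
    out.append(cv2.resize(c,(800,int(800*c.shape[0]/c.shape[1])),interpolation=cv2.INTER_CUBIC)[:600])
cv2.imwrite('pics/c1.png',out[0]);
E
python3 b.py
```

```text
scene redtop 39 [491.7 -52.1 102.2] ((492.3623352050781, -52.97755432128906), (33.85368347167969, 8.523294448852539), 85.22068786621094)
cover 1242 [524.81690726 -47.85863821  70.03977267] ((533.6246337890625, -58.00035095214844), (134.03477478027344, 164.22862243652344), 83.18172454833984)
levertop 77 [572.99371611 -19.91581522 120.56704325] ((575.5000610351562, -21.547243118286133), (18.581594467163086, 33.64086151123047), 80.98992156982422)
duct 816 ((600.2230834960938, 59.15505599975586), (134.82740783691406, 310.0904235839844), 86.55716705322266)
duct 693 ((602.825439453125, -123.04435729980469), (265.3185119628906, 358.657958984375), 81.43798065185547)
side redtop 30 [491.7 -51.9 101.4] ((491.2516784667969, -53.805206298828125), (39.2072868347168, 9.601920127868652), 79.03346252441406)
cover 662 [534.73424349 -30.89262249  69.87996263] ((532.9945068359375, -56.54571533203125), (138.54254150390625, 162.39573669433594), 83.75837707519531)
levertop 70 [573.51751983 -17.19106832 119.95821705] ((574.0182495117188, -17.000713348388672), (32.958526611328125, 19.287050247192383), 1.6122347116470337)
duct 662 ((600.1322021484375, 62.99809265136719), (134.39163208007812, 309.4602966308594), 86.8826675415039)
duct 384 ((608.0455932617188, -128.2816619873047), (269.540283203125, 367.36309814453125), 80.2652359008789)
```

View pics/scene0.png

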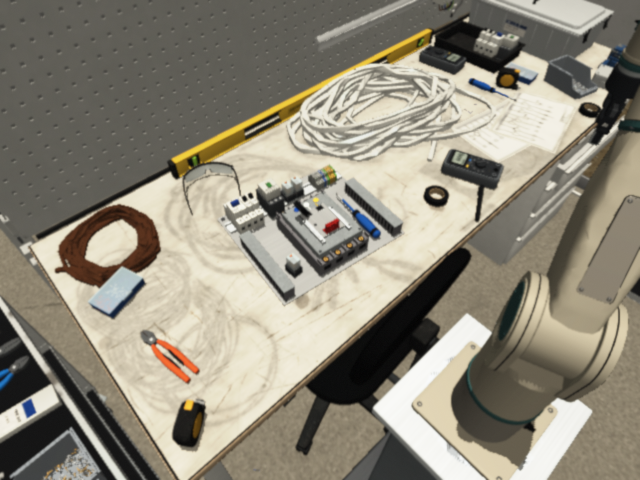

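The scene camera shows the panel around (310,225), with the red tab at (330,226), the lever at (302,210), the relay at (293,265) and the driver at (360,220). The cover fit from both cameras puts the panel origin at about (569,-61.5) with yaw -6.8°. The tab and lever positions agree with that.

```bash
cat > go.py <<'E'
from h import *
import sys
O=np.array([569.3,-61.5]); yaw=-np.radians(6.8)
px,py,tip=map(float,sys.argv[1:4]); ov=25
T,s=tool(); c,n=np.cos(yaw),np.sin(yaw)
w=np.array([O[0]+c*px-n*py,O[1]+n*px+c*py,tip+ov])
d=T[:3,:3].T@(w-T[:3,3])/10
cy=np.degrees(np.arctan2(T[1,0],T[0,0])); cur=T[:2,3]-O
print('delta cm',d.round(2),'spin',round(cy-np.degrees(yaw),1),'| now panel',round(c*cur[0]+n*cur[1],1),round(-n*cur[0]+c*cur[1],1),'tip',round(T[2,3]-ov,1),'t',s['clock'],'F',np.round(s['force'],1),ctrl.finger_overhang,s['width'])
E
python3 go.py -43 0 190
```

```text
delta cm [ 48.68 -44.16   4.13] spin 23.9 | now panel -309.6 -600.8 tip 231.3 t 0.9 F [ 0.3 -0.2  0.8] 25.0 85.14200358915265
```

{"name": "play_rows", "arguments": {"targets": [[1,3.6,-3.3,0.3,2],[1,7.2,-6.6,0.6,4],[1,10.8,-9.8,0.9,6],[1,14.4,-13,1.2,8],[1,18,-16.3,1.5,10],[1,21.6,-19.6,1.8,12],[1,25.2,-22.9,2.1,14],[1,28.8,-26.1,2.4,16],[1,32.4,-29.4,2.7,18],[1,36,-32.7,3,20]]}}

```text
clock: 1.9
eef_pos: [440.0, -201.5, 226.6]
tool_rot: [3.141, -0.001, -0.053]
force: [1.2, 0.3, 0.1]
width: -0.1
gripper_force: 0.0
```

```bash
python3 go.py -43 0 190
```

```text
delta cm [  7.88 -14.95   1.16] spin 3.8 | now panel -111.9 -154.3 tip 201.6 t 1.9 F [1.2 0.3 0.1] 25.0 -0.07260766988532275
```

{"name": "play_rows", "arguments": {"targets": [[1,2,-3.7,0.3,1.5],[1,4,-7.4,0.6,3],[1,6,-11.1,0.9,3.8],[1,7.8,-14.9,1.1,3.8],[1,7.8,-14.9,1.1,3.8],[1,7.8,-14.9,1.1,3.8]]}}

```text
clock: 2.5
eef_pos: [524.8, -57.2, 215.2]
tool_rot: [3.142, 0.0, -0.115]
force: [0.4, -0.5, 0.3]
width: 0.2
gripper_force: 0.0
```

```bash
cat > w.py <<'E'
from h import *
import sys
tag=sys.argv[1]
O=np.array([569.3,-61.5]); yaw=-np.radians(6.8)
T,s=tool(); im,d=snap('wrist',f'w{tag}.png'); P,uv=pts('wrist',d)
c,n=np.cos(yaw),np.sin(yaw); q=P[:,:2]-O
Q=np.c_[c*q[:,0]+n*q[:,1],-n*q[:,0]+c*q[:,1],P[:,2]]
b=im[uv[:,1],uv[:,0]].astype(int)
red=(b[:,0]>100)&(b[:,1]<70)&(b[:,2]<70)&(Q[:,2]>98)&(Q[:,2]<108)
if red.any(): print('tab top',red.sum(),np.percentile(Q[red],[3,50,97],axis=0).round(1).tolist())
m=(Q[:,2]>110)&(Q[:,2]<140)&(abs(Q[:,0])<30)&(abs(Q[:,1])<75)
if m.any(): print('lever top',m.sum(),np.percentile(Q[m],[3,50,97],axis=0).round(1).tolist())
m=(abs(Q[:,2]-70)<2)&(abs(Q[:,0]+36)<110)&(abs(Q[:,1])<90)
if m.any(): print('cover',m.sum(),cv2.minAreaRect(Q[m][:,:2].astype(np.float32)),np.percentile(Q[m],[1,99],axis=0).round(1).tolist())
E
python3 go.py -43 0 86; python3 w.py 1
```

```text
delta cm [ 0.17 -0.1  10.42] spin 0.2 | now panel -44.7 -1.0 tip 190.2 t 2.5 F [ 0.4 -0.5  0.3] 25.0 0.2486116050715453
tab top 462 [[-79.7, -21.0, 99.6], [-73.5, -8.2, 102.8], [-71.0, 13.8, 104.2]]
lever top 2787 [[-12.8, 26.4, 111.1], [2.4, 34.9, 121.1], [16.7, 45.5, 125.5]]
cover 26519 ((-35.031654357910156, -3.8734893798828125), (134.165771484375, 162.582275390625), 89.9323959350586) [[-113.3, -69.4, 68.7], [45.3, 61.9, 71.9]]
```

View pics/w1.png

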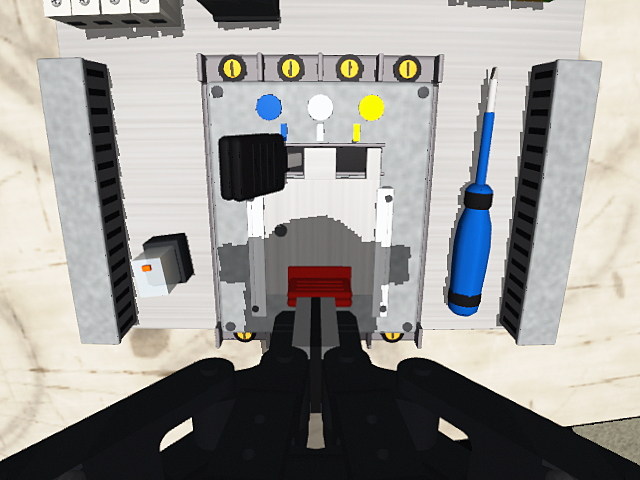

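The wrist view confirms the yaw, with the tab at (320,285) and the lever at mains at (253,167). The offset is at most 4 mm. I'll descend between the tab and the lever.

{"name": "play_rows", "arguments": {"targets": [[1,0.2,-0.1,3,0],[1,0.2,-0.1,6,0],[1,0.2,-0.1,8.5,0],[1,0.2,-0.1,10.2,0],[1,0.2,-0.1,10.2,0],[1,0.2,-0.1,10.2,0]]}}

```text
clock: 3.15
eef_pos: [526.4, -59.1, 113.7]
tool_rot: [3.141, 0.0, -0.12]
force: [0.1, -0.0, 0.4]
width: -0.1
gripper_force: 0.0
```

{"name": "play_rows", "arguments": {"targets": [[1,-0.3,0,0,0],[1,-0.6,0,0,0],[1,-0.9,0,0,0],[1,-1.2,0,0,0],[1,-1.5,0,0,0],[1,-1.8,0,0,0],[1,-2.1,0,0,0],[1,-2.4,0,0,0],[1,-2.7,0,0,0],[1,-2.7,0,0,0]]}}

```text
clock: 4.15
eef_pos: [499.5, -54.3, 113.4]
tool_rot: [-3.141, 0.0, -0.118]
force: [1.8, -0.8, 0.1]
width: -0.0
gripper_force: 0.7
```

```bash
python3 go.py -81 0 86
```

```text
delta cm [-1.09 -0.12  0.24] spin 0.1 | now panel -70.1 -1.2 tip 88.4 t 4.15 F [ 1.8 -0.8  0.1] 25.0 -0.045801106950262606
```

{"name": "play_rows", "arguments": {"targets": [[1,-0.2,0,0,0],[1,-0.4,0,0,0],[1,-0.6,0,0,0],[1,-0.8,0,0,0],[1,-0.9,0,0,0],[1,-0.9,0,0,0]]}}

```text
clock: 4.75
eef_pos: [490.6, -53.3, 113.4]
tool_rot: [-3.142, 0.0, -0.118]
force: [0.8, 0.4, 1.3]
width: -0.0
gripper_force: 0.9
```

{"name": "play_rows", "arguments": {"targets": [[1,-0.1,0,0,0],[1,-0.2,0,0,0],[1,-0.2,0,0,0]]}}

```text
clock: 5.05
eef_pos: [490.1, -53.3, 113.4]
tool_rot: [3.142, -0.003, -0.118]
force: [4.6, -0.3, -1.8]
width: -0.4
gripper_force: 2.5
```

```bash
python3 go.py -81 0 86; python3 w.py 2
```

```text
delta cm [-0.14 -0.12  0.24] spin 0.1 | now panel -79.6 -1.2 tip 88.4 t 5.05 F [ 4.6 -0.3 -1.8] 25.0 -0.4205265392548195
lever top 11478 [[-12.8, 28.2, 110.9], [2.1, 35.7, 121.0], [16.1, 46.7, 125.4]]
cover 58085 ((-41.62789535522461, -2.154449462890625), (133.67440795898438, 148.0824737548828), 89.95936584472656) [[-109.0, -67.5, 68.9], [30.9, 62.9, 71.9]]
```

{"name": "play_rows", "arguments": {"targets": [[1,-0.1,0,0,0],[1,-0.2,0,0,0],[1,-0.2,0,0,0]]}}

```text
clock: 5.4
eef_pos: [490.0, -53.2, 113.6]
tool_rot: [3.141, -0.007, -0.118]
force: [8.0, -0.7, -4.2]
width: -0.3
gripper_force: 4.2
```

{"name": "play_rows", "arguments": {"targets": [[1,-0.1,0,0,0],[1,-0.2,0,0,0],[1,-0.2,0,0,0]]}}

```text
clock: 5.7
eef_pos: [489.9, -53.2, 113.7]
tool_rot: [3.141, -0.01, -0.118]
force: [11.5, -0.9, -7.7]
width: 0.0
gripper_force: 5.8
```

The position stays put while the force rises, so the gate is on its back stop. I'll back off, rise, and check.

{"name": "play_rows", "arguments": {"targets": [[1,0.5,0,0,0],[1,1.3,0,0,0],[1,1.6,0,-1,0],[1,1.6,0,-4,0],[1,1.6,0,-7,0],[1,1.6,0,-9,0],[1,1.6,0,-9,0]]}}

```text
clock: 6.4
eef_pos: [501.7, -54.8, 206.2]
tool_rot: [-3.141, -0.004, -0.118]
force: [-0.0, 0.1, -0.6]
width: 0.0
gripper_force: 0.0
```

```bash
python3 w.py 3;  python3 go.py 1 85 95
```

```text
tab top 482 [[-99.5, -19.3, 98.2], [-93.3, -6.8, 101.2], [-90.7, 15.3, 102.6]]
lever top 3011 [[-13.9, 29.4, 110.7], [0.9, 37.1, 119.6], [15.3, 47.2, 123.8]]
cover 30160 ((-35.90673065185547, -1.9188232421875), (132.63299560546875, 161.5861053466797), 89.95565795898438) [[-114.3, -66.9, 68.0], [43.2, 62.9, 71.0]]
delta cm [ 6.97 -8.62  8.48] spin 0.1 | now panel -68.8 -1.3 tip 179.7 t 6.45 F [-0.4  0.3  0. ] 25.0 -0.38890829628628504
```

```bash
cat > m.py <<'E'
from h import *
import sys
O=np.array([569.3,-61.5]); yaw=-np.radians(6.8); c,s=np.cos(yaw),np.sin(yaw)
def ana(n,im,d):
    P,uv=pts(n,d); b=im[uv[:,1],uv[:,0]].astype(int); q=P[:,:2]-O
    Q=np.c_[c*q[:,0]+s*q[:,1],-s*q[:,0]+c*q[:,1],P[:,2]]
    r=(b[:,0]>110)&(b[:,1]<70)&(b[:,2]<70)&(abs(Q[:,0]+85)<30)&(abs(Q[:,1])<30)&(Q[:,2]>80)
    t=r&(Q[:,2]>98); l=(Q[:,2]>112)&(Q[:,2]<140)&(abs(Q[:,0])<30)&(abs(Q[:,1])<70)
    print(n,'red',r.sum(),Q[r].mean(0).round(1),'top',t.sum(),Q[t].mean(0).round(1),'lever',l.sum(),Q[l].mean(0).round(1) if l.any() else '')
for n in ['scene','side']:
    if len(sys.argv)>1: ana(n,cv2.imread(f'pics/{n}0.png')[:,:,::-1],np.load(n+'.npy'))
    im,d=ctrl.get_image(n); ana(n,im,d)
E
python3 m.py 1
```

```text
scene red 42 [-7.820e+01  1.000e-01  1.014e+02] top 39 [-78.2   0.2 102.2] lever 77 [ -1.3  41.7 120.6]
scene red 0 [nan nan nan] top 0 [nan nan nan] lever 79 [ -1.4  41.7 120.6]
side red 44 [-77.7   3.9  98.3] top 30 [-78.2   0.3 101.4] lever 70 [ -1.1  44.5 120. ]
side red 14 [-96.2  16.6  92.6] top 4 [-96.2  17.8 101.1] lever 70 [ -1.   43.6 119.4]m.py:9: RuntimeWarning: Mean of empty slice.
  print(n,'red',r.sum(),Q[r].mean(0).round(1),'top',t.sum(),Q[t].mean(0).round(1),'lever',l.sum(),Q[l].mean(0).round(1) if l.any() else '')
  ret = um.true_divide(
```

{"name": "play_rows", "arguments": {"targets": [[1,2.5,-4,0,0],[1,5,-7,-1,0],[1,7,-11,-2,0],[1,7,-15,-3,0],[1,7,-15,-3,0],[1,7,-15,-3,0]]}}

```text
clock: 7.15
eef_pos: [586.8, 87.3, 231.8]
tool_rot: [3.141, 0.003, -0.115]
force: [0.7, 0.2, -1.0]
width: -0.1
gripper_force: 0.0
```

```bash
python3 m.py 2>/dev/null; python3 go.py 1 85 95;python3 w.py 4
```

```text
scene red 52 [-97.6   0.7  99.9] top 42 [-97.4   0.2 101.5] lever 80 [ -1.6  41.9 120.6]
side red 43 [-97.3   4.9  98.3] top 32 [-97.3   1.6 101.7] lever 69 [ -0.9  43.6 119.3]
delta cm [ 0.12  6.19 11.22] spin -0.0 | now panel 0.1 147.1 tip 207.1 t 7.25 F [-0.4 -1.4  0.3] 25.0 0.0025106045597953586
tab top 669 [[-99.1, -19.1, 99.6], [-93.8, -2.3, 102.9], [-89.7, 15.3, 104.1]]
lever top 1589 [[-11.6, 30.9, 113.0], [4.1, 41.4, 121.9], [17.4, 47.7, 125.8]]
cover 21339 ((-34.823387145996094, -2.139190673828125), (134.5968017578125, 163.67950439453125), 89.95768737792969) [[-112.3, -67.3, 68.6], [45.9, 64.2, 71.9]]
```

All cameras give about 19–20 mm of travel against the 22 mm nominal. I'll repeat the push a bit more firmly to be sure it's on the stop.

{"name": "play_rows", "arguments": {"targets": [[1,-2,4,0,0],[1,-4,8,0,0],[1,-6,12,0,0],[1,-6.4,14.8,2,0],[1,-6.4,14.8,6,0],[1,-6.4,14.8,9,0],[1,-6.4,14.8,11,0],[1,-6.4,14.8,12.1,0],[1,-6.4,14.8,12.1,0]]}}

```text
clock: 8.2
eef_pos: [505.7, -54.2, 111.1]
tool_rot: [3.141, 0.003, -0.119]
force: [-0.3, -0.9, -0.3]
width: 0.4
gripper_force: 0.0
```

{"name": "play_rows", "arguments": {"targets": [[1,-0.5,0,0,0],[1,-1,0,0,0],[1,-1.4,0,0,0],[1,-1.6,0,0,0],[1,-1.8,0,0,0],[1,-1.8,0,0,0]]}}

```text
clock: 8.8
eef_pos: [490.4, -51.2, 112.9]
tool_rot: [-3.142, -0.003, -0.118]
force: [2.9, 0.2, 1.4]
width: -0.3
gripper_force: 1.1
```

```bash
python3 go.py -81 0 86
```

```text
delta cm [-0.14  0.09  0.19] spin 0.1 | now panel -79.6 0.9 tip 87.9 t 8.8 F [2.9 0.2 1.4] 25.0 -0.33603890364893785
```

{"name": "play_rows", "arguments": {"targets": [[1,-0.2,0,0,0],[1,-0.4,0,0,0],[1,-0.6,0,0,0],[1,-0.6,0,0,0],[1,-0.6,0,0,0]]}}

```text
clock: 9.3
eef_pos: [490.1, -51.2, 113.2]
tool_rot: [3.141, -0.014, -0.118]
force: [13.0, -1.9, -7.5]
width: 0.1
gripper_force: 6.1
```

{"name": "play_rows", "arguments": {"targets": [[1,-0.2,0,0,0],[1,-0.4,0,0,0],[1,-0.6,0,0,0],[1,-0.6,0,0,0],[1,-0.6,0,0,0]]}}

```text
clock: 9.8
eef_pos: [489.8, -51.2, 113.7]
tool_rot: [3.141, -0.026, -0.118]
force: [21.0, -2.5, -15.1]
width: 0.2
gripper_force: 10.7
```

Same position at 21 N, so it's the stop. Next is the lever.

{"name": "play_rows", "arguments": {"targets": [[1,1.5,0,0,0],[1,2.8,0,0,0],[1,2.8,0,-3,0],[1,2.8,0,-6,0],[1,4,-3,-8,0],[1,6.5,-7,-8,0],[1,8,-10,-8,0],[1,8.6,-10,-8,0],[1,8.6,-10,-8,0]]}}

```text
clock: 10.7
eef_pos: [574.0, 39.8, 191.7]
tool_rot: [3.141, 0.002, -0.116]
force: [-0.6, -0.6, -0.4]
width: 0.1
gripper_force: 0.0
```

```bash
python3 m.py 2>/dev/null; python3 go.py 1 80 95
```

```text
scene red 53 [-97.8   1.1  99.5] top 46 [-97.8   0.3 101.3] lever 82 [ -1.7  41.6 120.3]
side red 51 [-96.6   6.   96.2] top 32 [-97.3   1.2 101.5] lever 61 [ -1.2  44.2 119.1]
delta cm [0.93 1.9  7.18] spin -0.0 | now panel -8.1 99.1 tip 166.8 t 10.8 F [-0.5  0.3  0.1] 25.0 -0.33909718598806254
```

{"name": "play_rows", "arguments": {"targets": [[1,0.9,1,2,0],[1,0.9,1.6,5,0],[1,0.9,1.6,7,0],[1,0.9,1.6,7.2,0],[1,0.9,1.6,7.2,0]]}}

```text
clock: 11.3
eef_pos: [580.6, 21.4, 120.3]
tool_rot: [3.141, 0.001, -0.119]
force: [0.1, -0.2, 0.3]
width: -0.3
gripper_force: 0.0
```

{"name": "play_rows", "arguments": {"targets": [[1,0,0.5,0,0],[1,0,1,0,0],[1,0,1.5,0,0],[1,0,2,0,0],[1,0,2.5,0,0],[1,0,3,0,0],[1,0,3,0,0]]}}

```text
clock: 12.0
eef_pos: [578.8, -2.6, 121.6]
tool_rot: [-3.135, -0.001, -0.115]
force: [-0.6, 10.1, 6.7]
width: -0.3
gripper_force: 4.9
```

```bash
python3 go.py 1 -7 95
```

```text
delta cm [-0.17  6.67  0.11] spin 0.2 | now panel 2.4 59.6 tip 96.6 t 12.0 F [-0.6 10.1  6.7] 25.0 -0.2860888092834567
```

{"name": "play_rows", "arguments": {"targets": [[1,0,0.3,0,0],[1,0,0.6,0,0],[1,0,0.9,0,0],[1,0,1.2,0,0],[1,0,1.5,0,0],[1,0,1.8,0,0],[1,0,2.1,0,0]]}}

```text
clock: 12.7
eef_pos: [574.9, -29.4, 120.1]
tool_rot: [3.14, 0.001, -0.118]
force: [-0.9, -0.0, 0.5]
width: -0.1
gripper_force: 0.0
```

```bash
python3 go.py 1 -7 95
```

```text
delta cm [-0.07  3.95  0.01] spin 0.0 | now panel 1.7 32.5 tip 95.1 t 12.7 F [-0.9 -0.   0.5] 25.0 -0.14988241257051962
```

Past the first detent. On to generator.

{"name": "play_rows", "arguments": {"targets": [[1,0,0.4,0,0],[1,0,0.8,0,0],[1,0,1.2,0,0],[1,0,1.6,0,0],[1,0,2,0,0],[1,0,2.4,0,0],[1,0,2.8,0,0],[1,0,3.2,0,0],[1,0,3.5,0,0]]}}

```text
clock: 13.6
eef_pos: [571.2, -62.7, 120.2]
tool_rot: [-3.141, 0.0, -0.117]
force: [-1.0, 0.8, 0.5]
width: -0.1
gripper_force: 0.4
```

{"name": "play_rows", "arguments": {"targets": [[1,0,0.2,0,0],[1,0,0.5,0,0],[1,0,0.5,0,0]]}}

```text
clock: 13.9
eef_pos: [570.6, -69.3, 120.4]
tool_rot: [3.14, -0.0, -0.119]
force: [0.1, -0.8, 0.2]
width: 0.3
gripper_force: 0.0
```

```bash
python3 go.py 1 -7 95;  python3 w.py 5
```

```text
delta cm [-0.12 -0.06  0.04] spin -0.0 | now panel 2.2 -7.6 tip 95.4 t 13.9 F [ 0.1 -0.8  0.2] 25.0 0.3033666308137947
lever top 8844 [[-3.6, -49.6, 110.9], [11.2, -26.4, 121.6], [17.6, 6.4, 139.0]]
cover 38743 ((-15.61703872680664, -1.5068511962890625), (125.1873779296875, 133.80995178222656), 0.043578147888183594) [[-38.7, -66.3, 68.7], [46.1, 63.5, 71.9]]
```

{"name": "play_rows", "arguments": {"targets": [[1,0,0.2,0,0],[1,0,0.4,0,0],[1,0,0.4,0,0]]}}

```text
clock: 14.25
eef_pos: [570.2, -72.3, 120.3]
tool_rot: [3.141, -0.0, -0.118]
force: [-0.6, 0.0, -0.4]
width: 0.1
gripper_force: 0.0
```

{"name": "play_rows", "arguments": {"targets": [[1,0,0.1,0,0],[1,0,0.3,0,0],[1,0,0.3,0,0]]}}

```text
clock: 14.55
eef_pos: [569.8, -75.2, 120.4]
tool_rot: [3.141, -0.0, -0.118]
force: [-0.5, -0.3, 0.2]
width: -0.2
gripper_force: 0.0
```

```bash
python3 go.py 1 -7 95
```

```text
delta cm [-0.12 -0.66  0.03] spin 0.0 | now panel 2.2 -13.6 tip 95.4 t 14.55 F [-0.5 -0.3  0.2] 25.0 -0.16481478035084235
```

{"name": "play_rows", "arguments": {"targets": [[1,0,-1,0,0],[1,0,-1.5,-2,0],[1,0,-1.5,-6,0],[1,-2,-1.5,-8,0],[1,-6,-1.4,-8,0],[1,-10,-1.4,-8,0],[1,-13,-1.4,-8,0],[1,-13.4,-1.4,-8,0],[1,-13.4,-1.4,-8,0]]}}

```text
clock: 15.45
eef_pos: [438.4, -44.4, 200.7]
tool_rot: [-3.141, -0.001, -0.117]
force: [1.4, -0.1, 0.2]
width: -0.2
gripper_force: 0.0
```

```bash
python3 m.py 2>/dev/null; python3 w.py 6; python3 go.py -130 0 86
```

```text
scene red 53 [-97.7   0.9  99.4] top 44 [-9.760e+01 -1.000e-01  1.014e+02] lever 49 [  5.4 -40.8 121.4]
side red 47 [-97.1   5.   97.2] top 32 [-97.3   2.  101.7] lever 69 [ -0.4 -37.9 118.8]
tab top 1417 [[-100.6, -19.2, 99.1], [-94.6, -2.4, 102.4], [-90.0, 14.8, 103.8]]
lever top 674 [[-14.4, -51.0, 110.5], [-12.7, -40.9, 118.3], [-9.6, -33.0, 124.6]]
cover 23153 ((-57.12354278564453, -2.2864761352539062), (117.86647033691406, 133.8775634765625), 0.0826035887002945) [[-115.2, -67.9, 68.5], [0.4, 63.4, 71.8]]
delta cm [0.   0.11 8.95] spin 0.1 | now panel -130.2 1.1 tip 175.5 t 15.6 F [-0.4 -0.5 -0.2] 25.0 0.11639228666917216
```

View pics/w6.png

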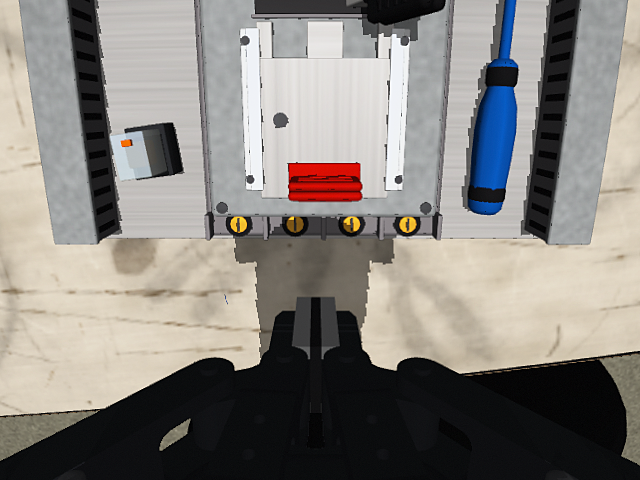

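The lever is at generator (400,10) and the tab is back at (325,185). The fingers are outside the tab, so I'll descend and push the gate home.

{"name": "play_rows", "arguments": {"targets": [[1,0,0.1,3,0],[1,0,0.1,6,0],[1,0,0.1,8.5,0],[1,0,0.1,8.9,0],[1,0,0.1,8.9,0]]}}

```text
clock: 16.1
eef_pos: [438.7, -46.3, 110.7]
tool_rot: [3.141, 0.001, -0.118]
force: [-0.2, 0.1, 1.1]
width: -0.3
gripper_force: 0.0
```

{"name": "play_rows", "arguments": {"targets": [[1,0.4,0,0,0],[1,0.8,0,0,0],[1,1.2,0,0,0],[1,1.5,0,0,0],[1,1.8,0,0,0],[1,2.1,0,0,0],[1,2.4,0,0,0],[1,2.7,0,0,0],[1,3,0,0,0],[1,3.3,0,0,0]]}}

```text
clock: 17.1
eef_pos: [470.9, -50.0, 111.2]
tool_rot: [-3.142, 0.001, -0.118]
force: [-2.1, -0.1, 1.5]
width: -0.0
gripper_force: 1.3
```

{"name": "play_rows", "arguments": {"targets": [[1,0.2,0,0,0],[1,0.4,0,0,0],[1,0.6,0,0,0],[1,0.6,0,0,0]]}}

```text
clock: 17.5
eef_pos: [477.5, -50.8, 111.3]
tool_rot: [3.142, -0.001, -0.118]
force: [-1.5, 0.8, -1.3]
width: -0.3
gripper_force: 0.8
```

```bash
python3 go.py -91 0 86
```

```text
delta cm [ 0.14 -0.02  0.03] spin 0.1 | now panel -92.4 -0.2 tip 86.3 t 17.5 F [-1.5  0.8 -1.3] 25.0 -0.25542667093352606
```

{"name": "play_rows", "arguments": {"targets": [[1,0.1,0,0,0],[1,0.2,0,0,0],[1,0.3,0,0,0],[1,0.3,0,0,0]]}}

```text
clock: 17.9
eef_pos: [480.2, -51.1, 111.3]
tool_rot: [3.142, -0.0, -0.118]
force: [-1.9, 0.4, -1.2]
width: 0.2
gripper_force: 1.1
```

{"name": "play_rows", "arguments": {"targets": [[1,0.1,0,0,0],[1,0.2,0,0,0],[1,0.3,0,0,0],[1,0.3,0,0,0]]}}

```text
clock: 18.3
eef_pos: [480.6, -51.2, 111.2]
tool_rot: [-3.141, 0.005, -0.118]
force: [-6.7, 0.7, 4.6]
width: 0.1
gripper_force: 3.6
```

{"name": "play_rows", "arguments": {"targets": [[1,0.1,0,0,0],[1,0.2,0,0,0],[1,0.3,0,0,0],[1,0.3,0,0,0]]}}

```text
clock: 18.7
eef_pos: [480.7, -51.2, 111.1]
tool_rot: [-3.141, 0.011, -0.118]
force: [-11.6, 1.7, 10.2]
width: 0.1
gripper_force: 6.2
```

```bash
python3 go.py -91 0 86
```

```text
delta cm [-0.18 -0.02  0.01] spin 0.1 | now panel -89.2 -0.2 tip 86.1 t 18.7 F [-11.6   1.7  10.2] 25.0 0.09193551712500034
```

The travel between the two contacts is about 22 mm, so the gate is home. I'll retract and check.

{"name": "play_rows", "arguments": {"targets": [[1,-1,0,0,0],[1,-2.5,0,0,0],[1,-3.5,0,-1,0],[1,-4,0,-5,0],[1,-4.5,0,-9,0],[1,-4.5,0,-9,0],[1,-4.5,0,-9,0]]}}

```text
clock: 19.4
eef_pos: [442.8, -46.6, 203.0]
tool_rot: [-3.141, -0.005, -0.118]
force: [-0.2, 0.6, 0.0]
width: -0.1
gripper_force: 0.0
```

```bash
python3 m.py 2>/dev/null; python3 w.py 7; python3 go.py -130 0 86
```

```text
scene red 58 [-75.7   1.8  98.6] top 43 [-75.5  -0.7 101.4] lever 33 [  9.3 -41.  121.2]
side red 51 [-75.    4.8  96.4] top 28 [-75.4   0.3 101.5] lever 75 [ -0.5 -36.3 119. ]
tab top 1413 [[-78.7, -19.2, 98.7], [-72.9, -2.3, 102.1], [-68.2, 15.0, 103.6]]
lever top 807 [[-14.7, -50.9, 110.3], [-12.3, -40.8, 118.9], [-8.6, -33.2, 124.5]]
cover 24383 ((-56.9112663269043, -2.1139450073242188), (119.30216217041016, 133.64730834960938), 0.04918636009097099) [[-115.6, -67.8, 68.3], [0.9, 63.3, 71.6]]
delta cm [-0.09 -0.02  8.98] spin 0.1 | now panel -129.0 -0.2 tip 175.8 t 19.55 F [ 0.5 -0.6 -0.4] 25.0 -0.010472096131101847
```

View pics/w7.png

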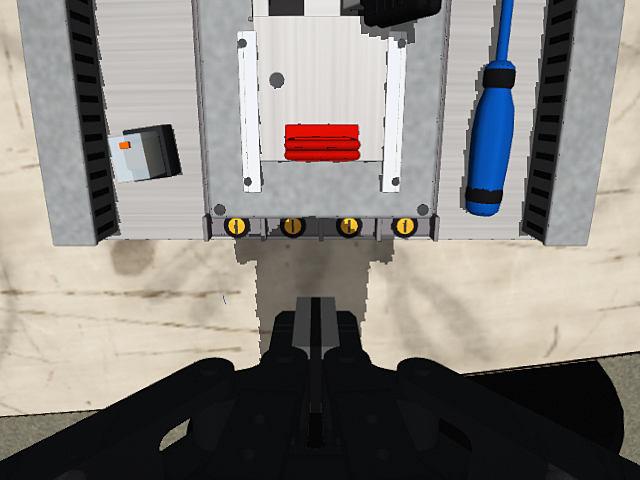

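The tab is home at (322,142), 22 mm forward of its back position. The lever is leaning to generator at (400,10), and the loose parts haven't moved.

```bash
python3 -c "from cell import ctrl; print(ctrl.finish_job())"
```

```text
the job is handed in; nothing more can be done
None
```

The job is handed in: the gate was pushed fully back, the lever moved to generator, and the gate pushed home again to lock it; the last camera check showed this, but `finish_job()` returned no verdict.

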